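Fill the parts tin, close it with its nested lids, take the outer lid off again

ROBOT

A 6-joint arm with a two-finger parallel gripper is mounted at the origin on the work surface. World frame = base frame: x ahead of the robot, y to its left, z up, the work surface at z = 0. Lengths are in m, angles in degrees, forces in N, time in s.
With the tool pointing down it reaches from about 0.375 to 0.9 m from the base axis. Payload 3.1 kg.
Tool frame: the origin (TCP) lies on the centre line of the jaws, within the pads' length; the fingertips stand 25 mm ahead of it and the grasp point (between the pads) lies 6 mm ahead of it; z points along the fingers, y is the line along which they close (so a half turn about z gives the same grasp; the last joint's range is limited). The gripper opens to 87 mm and grips with 3 to 60 N. Pads are 19 mm wide; open, the fingers measure 117 mm over their backs; the gripper's body (75 mm by 190 mm) begins 51 mm behind the grasp point.
Start: joints at [-73.826, 30.224, 82.088, -0, 67.689, -10.227], TCP at [0.278, -0.56, 0.248] pointing down, gripper open.
Joint ranges: [-176.69, 176.69], [-43.24, 126.21], [12.49, 139.97], [-82, 262], [0, 151.66], [-163.58, 163.58]. Speed limits (degrees/s): [159.86, 159.86, 180, 180, 180, 180].

INTERFACE

Orientations are given as a 3x3 rotation matrix whose columns are the frame's x, y, z axes.
In Python, from rig import * gives the robot as it stands.
- The arm moves only by the tool step_arm, never from a script. Its argument "steps" is a list of rows, each a list of 7 numbers: the shift along the tool's x, y, z normalised to -1 to 1, where 1 is 0.3 m, then the turn, a rotation vector about the tool's x, y, z normalised to -1 to 1, where 1 is 45 degrees, then the gripper's target within -1 to 1 (shut at 1, half-way at 0, fully open at -1). A call has 1 to 8 rows; each row is the pose to reach, as a shift and turn from the pose commanded when the call began, along the tool's axes at that moment; what a row does not reach only later rows make up. A row lasts 1/12 s, in which the tool goes at most 41.7 mm and 7.16 degrees, less where a joint would pass 70% of its speed; a pose out of reach is approached as far as the arm can. A call with a number of a shift or a turn outside -1 to 1 is refused whole. A call with a gripper value outside its range is refused whole. The fingers move at their own pace and stop on an object; the grip force is fixed at half the most. Time passes only in rows, so rows that repeat a pose let the fingers close. It gives the time, the measured TCP pose, the force, the opening and the grip force at its end, in the units of the state.
- read_state(): the state, without advancing time (a new reading comes with each control period).
- capture(name): name is "scene" or "side" or "wrist"; returns a dict with "image" (384x512x3 uint8, red, green, blue), "vertical_fov" (degrees; the focal length in pixels is half the picture's height over the tangent of half this angle, whatever the lens; pixels are square), "cx", "cy" (the principal point, pixels), "world_from_camera" (4x4, takes a point from camera to world coordinates); the wrist camera has in their place "T_tool_cam" (4x4, takes a point from camera to tool coordinates, whose origin is the TCP and whose axes are the flange's). Camera axes: x right, y down, z forward; pixel columns grow to the right and rows downward; lengths in m; the calibration is good to about 2 mm. A picture is of the moment at which its call begins: read the wrist's pose just before it. There is no depth.
- hand_in(): hands the job in; it is judged then, once.
The state is a dict: "time_s": time; "joint_positions": joint angles; "qvel": joint speeds; "tau": joint torques, N m; "position": TCP position; "tcp_rot": TCP orientation; "force": force on the tool from outside, world axes, zero at the start; "moment": the same for the moment, N m; "opening": opening from 0.0 (shut) to 1.0 (fully open); "grasp_force": force on a finger pad.
Only numpy, scipy, OpenCV 4.12 (cv2) and the standard library are available. Lean on these libraries where they do the work, as an engineer would, in place of code of your own. Each camera call takes 0.05 s, during which the arm holds its last target. There are 200 camera calls.

TASK

Pour all six nuts from the scoop cup into the round parts tin and stand the empty cup back on the table, upright. Then carry the two nested lids together by the inner lid's knob, set them gently on the tin so that the inner lid sits fully home, and take the outer lid off by itself by its collar, leaving the inner lid seated and undisturbed: it needs a new seal, so finish while still holding the outer lid level in the air, at least 6 cm above where it sat. Leave everything else on the table where it is.

Things in the scene. Friction and masses are not known exactly. Their poses are not given: they have to be found in the camera images.
- tin: Open round steel parts tin, screwed to the table (it cannot move): 110 mm outside diameter, 80 mm tall, wall 4 mm, so the mouth is 102 mm wide; floor 4 mm thick. Origin at the centre of its underside, z up. Three small screwed tabs at its foot reach 72 mm from the axis.
- cup_handle (a point): Centre of the handle of the loose grey scoop cup with the nuts in it: an upright flat tab 10 mm thick (y), 50 mm long (x), 45 mm tall, top 70 mm above the table. x points to the pouring lip, 123 mm ahead and 12 mm above this point; z up. Cup box: 50 mm wide, 60 mm tall, from 25 mm ahead of this point to the lip, walls 3 mm, front wall sloping out 40 degrees. About 90 g.
- inner_lid: Inner lid, aluminium, about 200 g, under the outer lid. Origin: centre of its underside, z up. Plug 96 mm across from 0 to 10 mm (chamfered foot), flange 114 mm across from 10 to 14 mm that rests on the tin's rim, upright black knob 20 mm across on the axis from 14 to 67 mm. Seated, its origin is 70 mm above the tin's origin.
- inner_knob (a point): Point on the axis of the inner lid's knob, 54 mm above the inner lid's origin: the middle of the 26 mm of knob that sticks out above the outer lid's collar. Lifting here brings both lids, as the outer lid rests on the flange of the inner one.
- outer_lid: Outer lid, aluminium, about 160 g, lying loose over the inner lid. Origin: centre of its lower edge, z up; nested, 2 mm above the inner lid's origin. Skirt 130 mm outside, 123 mm inside, from 0 to 12 mm; flat top from 12 to 15 mm with a 36 mm hole; round the hole a ring collar, 50 mm outside, 36 mm inside, from 15 to 37 mm. The inner lid's knob stands up through the hole, 8 mm clear.
- outer_collar (a point): Centre of the outer lid's ring collar, half-way up it (26 mm above the outer lid's origin): grip the collar across its 50 mm outside to lift the outer lid alone. The knob of a nested inner lid reaches 43 mm above this point.
- nut0_center (a point): Centre of a loose steel hex nut, 17 mm across flats and 8.4 mm thick, 13 g, one of six alike.
- nut1_center (a point): Centre of a loose steel hex nut, 17 mm across flats and 8.4 mm thick, 13 g, one of six alike.
- nut2_center (a point): Centre of a loose steel hex nut, 17 mm across flats and 8.4 mm thick, 13 g, one of six alike.
- nut3_center (a point): Centre of a loose steel hex nut, 17 mm across flats and 8.4 mm thick, 13 g, one of six alike.
- nut4_center (a point): Centre of a loose steel hex nut, 17 mm across flats and 8.4 mm thick, 13 g, one of six alike.
- nut5_center (a point): Centre of a loose steel hex nut, 17 mm across flats and 8.4 mm thick, 13 g, one of six alike.
- coupling_center (a point): Bystander, to be left alone: centre of the green plastic pipe coupling, a tube 52 mm across and 58 mm tall, standing on end.
- valve_center (a point): Bystander, to be left alone: centre of the grey ceramic cartridge valve, 34 mm across and 60 mm tall, upright.
- bell_center (a point): Bystander, to be left alone: centre of the chrome bicycle bell, a dome 54 mm across and 39 mm tall.
- hinge_a_center (a point): Bystander, to be left alone: centre of the stainless steel butt hinge, open and lying flat, 60 x 66 x 8 mm.
- hinge_b_center (a point): Bystander, to be left alone: centre of the second hinge, the same as the first.

How it is judged (in metres and radians):
On the way, in this order (a step that is already met when the one before it is completed fails the run):
1. all six nuts are in the tin (horizontal distance between each of nut0_center, nut1_center, nut2_center, nut3_center, nut4_center, nut5_center and tin below 0.053 m and z of nut0_center in the frame of tin between 0 and 0.068 m and z of nut1_center in the frame of tin between 0 and 0.068 m and z of nut2_center in the frame of tin between 0 and 0.068 m and z of nut3_center in the frame of tin between 0 and 0.068 m and z of nut4_center in the frame of tin between 0 and 0.068 m and z of nut5_center in the frame of tin between 0 and 0.068 m), for 0.2 s.
2. the cup stands upright on the table, let go (angle between cup_handle's own z axis and vertical below 0.1 rad and height (world z) of cup_handle below 0.053 m and contact force between the fingers and cup below 0.1 N), for 0.1 s.
3. both lids, still nested, sit fully home on the tin (horizontal distance between inner_lid and tin below 0.008 m and z of inner_lid in the frame of tin between 0.064 and 0.074 m and angle between inner_lid's own z axis and vertical below 0.06 rad and z of outer_lid in the frame of inner_lid below 0.006 m and horizontal distance between outer_lid and inner_lid below 0.012 m), for 0.2 s.
At the end, for the whole second after the job is handed in: The outer lid is held still and near level (0.3 rad), 50 mm or more above where it sat, touching neither inner lid nor tin; the inner lid is seated (height within 6 mm, centred to 8 mm, tilt under 0.06 rad), untouched; six nuts in the tin; cup upright on the table, let go (all of step 1 and horizontal distance between inner_lid and tin below 0.008 m and z of inner_lid in the frame of tin between 0.064 and 0.074 m and angle between inner_lid's own z axis and vertical below 0.06 rad and z of outer_lid in the frame of tin above 0.122 m and angle between outer_lid's own z axis and vertical below 0.3 rad and contact force between the fingers and outer_lid above 0.5 N and contact force between each of outer_lid, the fingers and inner_lid below 0.1 N and contact force between outer_lid and tin below 0.1 N and linear speed of outer_lid below 0.04 m/s and linear speed of inner_lid below 0.02 m/s and angle between cup_handle's own z axis and vertical below 0.1 rad and height (world z) of cup_handle below 0.053 m); the arm keeps its last pose, push and grip.
It fails at once if the outer lid is lifted off the inner lid while the inner lid is not seated in the tin, or the inner lid is disturbed while the outer lid is off (z of outer_lid in the frame of inner_lid above 0.012 m and not (horizontal distance between inner_lid and tin below 0.008 m and z of inner_lid in the frame of tin between 0.064 and 0.074 m and angle between inner_lid's own z axis and vertical below 0.06 rad)).
It fails at once if the lids are dropped or slammed on the tin (inner lid faster than 0.4 m/s within 15 mm above its seat) (linear speed of inner_lid above 0.4 m/s and horizontal distance between inner_lid and tin below 0.05 m and z of inner_lid in the frame of tin below 0.085 m).
It fails at once if a bystander (coupling, valve, bell or hinge) is moved more than 30 mm (distance of any of coupling_center, valve_center, bell_center, hinge_a_center, hinge_b_center from where it was at the start of the episode above 0.03 m).
It also fails if it takes over 72 s, if anything falls off the work surface, if the arm or the gripper's body presses on something with over 40 N, if the wrist force passes 120 N, or if a joint passes its speed limit or range.

## Working session

There is one attempt and no reset: what is moved stays moved. The work goes in short steps, Python scripts to look and compute and a tool call to move; the robot and the scene stay as the last step left them, time stands still between calls to the robot, and variables do not carry over. Pictures are saved under pics/ and viewed, at most 10 in all, crops included, and the job is handed in when it is done.

Besides the shell and the picture viewer there is one more tool, called after "Request:" as a command line: name --pt "numbers of a row" for each row, then --argument value for the rest. step_arm: Moves the arm, as the interface text tells. Scaled input: -1 to 1 covers 0.3 m each way for a shift and 45 degrees each way for a turn. Its arguments: {"type":"object","properties":{"steps":{"type":"array"}},"required":["steps"]}

```bash
ls; mkdir -p pics
python3 - <<'E'
from rig import *
import cv2,json,numpy as np,pickle
s=read_state();print(s)
d={}
for n in("scene","side"):
    c=capture(n);d[n]=c;cv2.imwrite(f"pics/{n}0.png",c["image"][:,:,::-1]);print(n,c["vertical_fov"],c["cx"],c["cy"],c["world_from_camera"])
pickle.dump(d,open("cams.pkl","wb"))
E
```

```text
pics
{'time_s': 0.0, 'joint_positions': array([-7.38261655e+01,  3.02786423e+01,  8.21553095e+01, -2.72000751e-03,
        6.76868928e+01, -1.02277362e+01]), 'qvel': array([-0.03394632,  0.01145225, -0.07132589,  0.08615199,  0.0281451 ,
        0.12178884]), 'tau': array([ 6.73488812e-04, -4.40041709e+01, -1.76592332e+01,  6.32289425e-02,
        5.83262590e-02, -1.70189892e-04]), 'position': array([ 0.27773618, -0.55916194,  0.246581  ]), 'tcp_rot': array([[ 8.95691640e-01,  4.44675264e-01, -6.29685256e-04],
       [ 4.44675586e-01, -8.95689438e-01,  2.01342450e-03],
       [ 3.31317637e-04, -2.08341315e-03, -9.99997775e-01]]), 'force': array([-0.27961581,  0.11016632,  0.16159088]), 'moment': array([-0.01045148, -0.03653353, -0.0434786 ]), 'grasp_force': 0.0, 'opening': 1.0038883615469534}
scene 51.98124297040375 263.9022513224913 194.01155091333118 [[ 0.6864202   0.58600067 -0.43061644  0.92679264]
 [ 0.72708355 -0.54221477  0.4211326  -0.3436458 ]
 [ 0.01329739 -0.60216805 -0.79825861  0.7169734 ]
 [ 0.          0.          0.          1.        ]]
side 50.071694617506964 260.51019615938293 198.0116310321216 [[-0.94086505 -0.22592569  0.25244907  0.29608869]
 [-0.33858508  0.65245286 -0.67798629  0.66550158]
 [-0.0115366  -0.7233691  -0.69036516  0.71695774]
 [ 0.          0.          0.          1.        ]]
```

View pics/scene0.png

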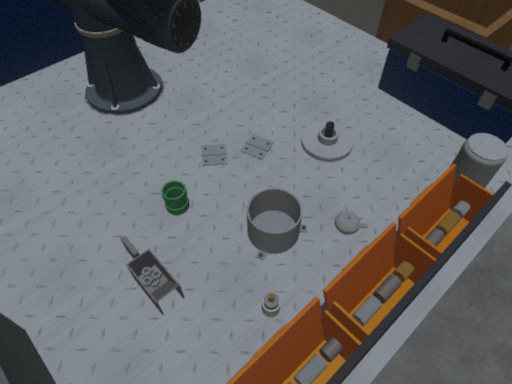

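View pics/side0.png

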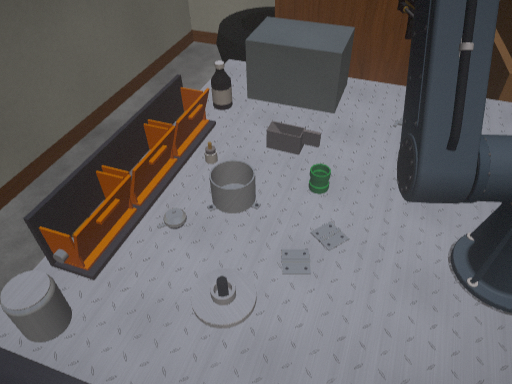

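The scene view shows the tin near (274,215), the lids near (327,138), the cup's handle near (128,246) with its lip near (170,300), the coupling at (175,197), the valve at (271,302) and the bell at (348,222). The side view shows the tin near (233,187), the knob near (223,287) and the handle near (312,138). I'll make enlarged crops to get precise pixels.

```bash
cat > h.py <<'E'
import numpy as np,cv2,pickle
def K(c):
    f=c["image"].shape[0]/2/np.tan(np.radians(c["vertical_fov"]/2));return f,c["cx"],c["cy"]
def ray(c,p,T=None):
    T=c["world_from_camera"] if T is None else T
    f,cx,cy=K(c);d=T[:3,:3]@np.array([(p[0]-cx)/f,(p[1]-cy)/f,1]);return T[:3,3],d/np.linalg.norm(d)
def onz(c,p,z,T=None):
    o,d=ray(c,p,T);return o+d*(z-o[2])/d[2]
def tri(c1,p1,c2,p2):
    o1,d1=ray(c1,p1);o2,d2=ray(c2,p2)
    t=np.linalg.lstsq(np.c_[d1,-d2],o2-o1,rcond=None)[0];a=o1+d1*t[0];b=o2+d2*t[1];return (a+b)/2,np.linalg.norm(a-b)
def proj(c,P,T=None):
    T=c["world_from_camera"] if T is None else T
    f,cx,cy=K(c);q=T[:3,:3].T@(np.array(P)-T[:3,3]);return np.array([cx+f*q[0]/q[2],cy+f*q[1]/q[2]])
cams=pickle.load(open("cams.pkl","rb"))
E
python3 - <<'E'
from h import *
def crop(n,x,y,w,h,s):
    im=cams[n]["image"][y:y+h,x:x+w,::-1];return cv2.resize(im,None,fx=s,fy=s,interpolation=cv2.INTER_CUBIC)
a=[crop("scene",230,170,100,75,4),crop("scene",105,230,100,75,4),crop("side",185,150,100,75,4),crop("side",250,110,100,75,4)]
cv2.imwrite("pics/m1.png",np.vstack([np.hstack(a[:2]),np.hstack(a[2:])]))
b=[crop("scene",280,110,100,75,4),crop("side",175,255,100,75,4)]
cv2.imwrite("pics/m2.png",np.hstack(b))
E
```

```text
(no output)
```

View pics/m1.png

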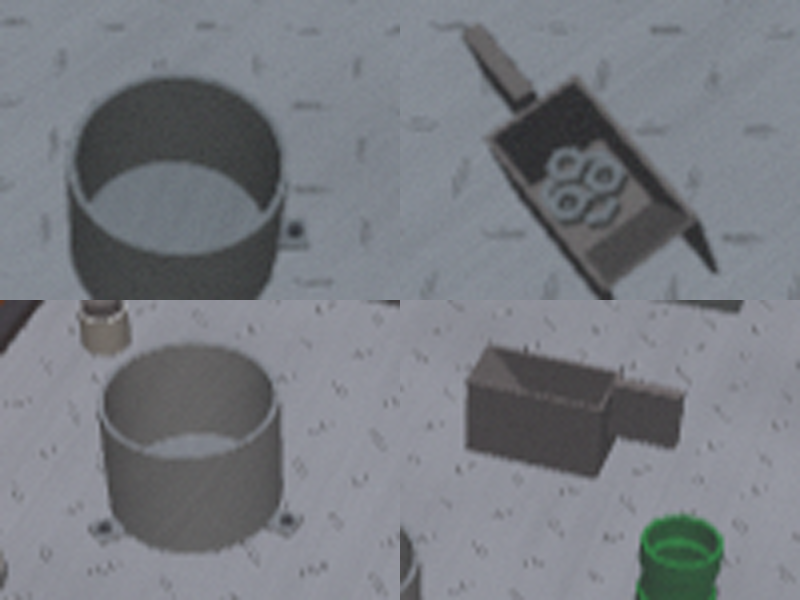

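View pics/m2.png

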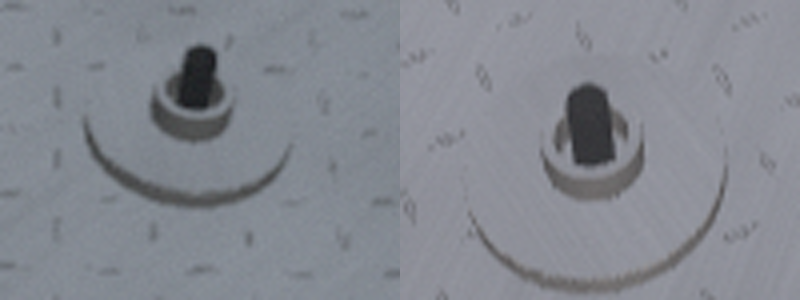

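Run:
```python
from h import *
np.set_printoptions(precision=4,suppress=True)
S,D=cams["scene"],cams["side"]
c=lambda x,y,ox,oy:(x/4+ox,y/4+oy)
ts=[c(*p,230,170) for p in[(65,168),(288,178),(176,76),(176,254)]]
td=[c(*p,185,150) for p in[(99,103),(281,106),(190,43),(190,159)]]
for n,cc,t in(("scene",S,ts),("side",D,td)):
    q=np.array([onz(cc,p,.08) for p in t]);print("tin",n,q[:,:2].tolist(),(q[0]+q[1])/2,(q[2]+q[3])/2)
hs=[c(72,28,105,230),c(128,98,105,230)];hd=[c(284,93,250,110),c(217,85,250,110)]
print("handle tail/front",[onz(S,p,.07) for p in hs],[onz(D,p,.07) for p in hd],tri(S,hs[0],D,hd[0]))
cs=[c(179,78,105,230),c(88,138,105,230),c(293,217,105,230),c(208,290,105,230)]
print("cup rim",np.array([onz(S,p,.06) for p in cs]))
cd=[c(x,y,250,110) for x,y in[(215,73),(207,107),(92,46),(68,80)]]
print("cup rim side",np.array([onz(D,p,.06) for p in cd]))
print("knob",onz(S,c(201,49,280,110),.067),onz(D,c(186,89,175,255),.067),tri(S,c(201,49,280,110),D,c(186,89,175,255)))
print("collar",onz(S,c(193.5,92,280,110),.039),onz(D,c(193,141,175,255),.039))
print("lid edge scene",[onz(S,c(x,y,280,110),0.014) for x,y in((84,118),(294,138))])
for n,ps,pd,z in(("coupling",(174.5,187),(319.5,170),.058),("valve",(271,295),(210,147),.06),("bell",(348,215),(175,213),.03),("hA",(214,155),(295,262),.004),("hB",(257,147),(330,236),.004)):
    print(n,onz(S,ps,z),onz(D,pd,z))
```

```text
tin scene [[0.5917815433086606, -0.06324044706172027], [0.6701524508556262, 0.012607994019025348], [0.5878761215158098, 0.016390251797714306], [0.6638847458843039, -0.05762084676146406]] [ 0.631  -0.0253  0.08  ] [ 0.6259 -0.0206  0.08  ]
tin side [[0.6694446149121782, 0.00722851721533424], [0.5658749381777619, -0.025580493460362397], [0.6401199719931572, -0.06337189486785555], [0.5990728355656254, 0.03516101878881461]] [ 0.6177 -0.0092  0.08  ] [ 0.6196 -0.0141  0.08  ]
handle tail/front [array([ 0.4708, -0.2678,  0.07  ]), array([ 0.5207, -0.2688,  0.07  ])] [array([ 0.4635, -0.264 ,  0.07  ]), array([ 0.5091, -0.2585,  0.07  ])] (array([ 0.4658, -0.2681,  0.0657]), np.float64(0.003736940322196913))
cup rim [[ 0.5216 -0.2444  0.06  ]
 [ 0.5197 -0.2922  0.06  ]
 [ 0.615  -0.2466  0.06  ]
 [ 0.6176 -0.2931  0.06  ]]
cup rim side [[ 0.5176 -0.2866  0.06  ]
 [ 0.5119 -0.2452  0.06  ]
 [ 0.6102 -0.2911  0.06  ]
 [ 0.6125 -0.2451  0.06  ]]
knob [0.5274 0.2648 0.067 ] [0.53   0.2576 0.067 ] (array([0.5292, 0.2606, 0.0711]), np.float64(0.0015953658522733793))
collar [0.5322 0.2585 0.039 ] [0.5246 0.2668 0.039 ]
lid edge scene [array([0.4864, 0.2126, 0.014 ]), array([0.5867, 0.296 , 0.014 ])]
coupling [ 0.4293 -0.1221  0.058 ] [ 0.4323 -0.125   0.058 ]
valve [ 0.7419 -0.14    0.06  ] [ 0.7304 -0.121   0.06  ]
bell [0.7169 0.1109 0.03  ] [0.7192 0.1041 0.03  ]
hA [0.3724 0.0249 0.004 ] [0.4188 0.1291 0.004 ]
hB [0.4238 0.1206 0.004 ] [0.3642 0.0317 0.004 ]
```

Request:
step_arm --pt "0 0 0 0.06 -0.33 0 -1" --pt "0 0 0 0.06 -0.33 0 -1" --pt "0 0 0 0.06 -0.33 0 -1"

```text
time_s: 0.35
position: [0.2802, -0.5584, 0.2465]
tcp_rot: [[0.861, 0.442, -0.252], [0.439, -0.896, -0.072], [-0.258, -0.049, -0.965]]
force: [0.0, 1.1, -1.3]
opening: 1.002
grasp_force: 0.0
```

Run:
```python
from rig import *
import numpy as np
np.set_printoptions(precision=4,suppress=True)
s=read_state();print(s["joint_positions"],s["tcp_rot"],s["position"])
c=capture("wrist");print(c["T_tool_cam"],c["vertical_fov"],c["cx"],c["cy"])
```

```text
[-66.8372  32.2601  80.0621 -16.0399  70.3636   2.3211] [[ 0.8609  0.4418 -0.2522]
 [ 0.4386 -0.8958 -0.0721]
 [-0.2578 -0.0486 -0.965 ]] [ 0.2802 -0.5584  0.2465]
[[-0.0002 -0.9709 -0.2396  0.0653]
 [ 1.     -0.0002  0.0001 -0.0003]
 [-0.0001 -0.2396  0.9709 -0.1374]
 [ 0.      0.      0.      1.    ]] 58.43040236496385 247.50073111729665 194.1546167274386
```

```bash
cat >> h.py <<'E'
from scipy.spatial.transform import Rotation as Ro
np.set_printoptions(precision=4,suppress=True)
def yaw(a,p=None):  # tool-down frame with tool x at heading a deg
    a=np.radians(a);return np.array([[np.cos(a),np.sin(a),0],[np.sin(a),-np.cos(a),0],[0,0,-1]])
def go(pos,R,P0,R0):
    P0=np.array(P0,float);R0=Ro.from_matrix(R0).as_matrix()
    t=R0.T@(np.array(pos)-P0)/.3
    r=Ro.from_matrix(R0.T@R).as_rotvec(degrees=True)/45
    print("shift",t.round(4),"turn",r.round(4),"|rot deg|",np.linalg.norm(r)*45);return t,r
def goS(pos,R):
    from rig import read_state
    s=read_state();return go(pos,R,s["position"],s["tcp_rot"])
E
python3 - <<'E'
from h import *
goS([.40,-.40,.25],yaw(70))
E
```

```text
shift [ 0.5731 -0.2962 -0.1492] turn [-0.1844  0.2888 -0.9576] |rot deg| 45.76799973774123
```

Request:
step_arm --pt "0.57 -0.3 -0.15 -0.184 0.289 -0.957 -1" --pt "0.57 -0.3 -0.15 -0.184 0.289 -0.957 -1" --pt "0.57 -0.3 -0.15 -0.184 0.289 -0.957 -1" --pt "0.57 -0.3 -0.15 -0.184 0.289 -0.957 -1" --pt "0.57 -0.3 -0.15 -0.184 0.289 -0.957 -1" --pt "0.57 -0.3 -0.15 -0.184 0.289 -0.957 -1" --pt "0.57 -0.3 -0.15 -0.184 0.289 -0.957 -1"

```text
time_s: 0.98
position: [0.3976, -0.3998, 0.2517]
tcp_rot: [[0.34, 0.941, 0.003], [0.941, -0.34, -0.0], [0.001, 0.003, -1.0]]
force: [-0.4, -0.2, -0.8]
opening: 1.005
grasp_force: 0.0
```

Run:
```python
from h import *
from rig import read_state
print(read_state()["joint_positions"])
goS([.47,-.29,.25],yaw(113))
```

```text
[-56.5885  25.1561  90.8387   0.1664  63.8756 -36.8004]
shift [0.4262 0.1027 0.0064] turn [ 0.0044  0.0007 -0.9525] |rot deg| 42.86166515745487
```

Request:
step_arm --pt "0.43 0.1 0 0 0 -0.95 -1" --pt "0.43 0.1 0 0 0 -0.95 -1" --pt "0.43 0.1 0 0 0 -0.95 -1" --pt "0.43 0.1 0 0 0 -0.95 -1" --pt "0.43 0.1 0 0 0 -0.95 -1" --pt "0.43 0.1 0 0 0 -0.95 -1"

```text
time_s: 1.48
position: [0.4703, -0.2898, 0.2512]
tcp_rot: [[-0.39, 0.921, 0.002], [0.921, 0.39, -0.001], [-0.001, 0.001, -1.0]]
force: [0.2, -0.6, -0.2]
opening: 1.005
grasp_force: 0.0
```

Request:
step_arm --pt "0 0 0 0 0 -0.95 -1" --pt "0 0 0 0 0 -0.95 -1" --pt "0 0 0 0 0 -0.95 -1" --pt "0 0 0 0 0 -0.95 -1" --pt "0 0 0 0 0 -0.95 -1" --pt "0 0 0 0 0 -0.95 -1"

```text
time_s: 1.98
position: [0.4696, -0.2911, 0.2511]
tcp_rot: [[-0.91, 0.414, 0.002], [0.414, 0.91, -0.001], [-0.002, 0.0, -1.0]]
force: [-0.5, -0.3, -0.2]
opening: 0.998
grasp_force: 0.0
```

Run:
```python
from h import *
goS([.492,-.268,.19],yaw(180))
```

```text
shift [-0.0357  0.101   0.2038] turn [-0.0004  0.0023 -0.5437] |rot deg| 24.468456423097265
```

Request:
step_arm --pt "-0.04 0.1 0.2 0 0 -0.544 -1" --pt "-0.04 0.1 0.2 0 0 -0.544 -1" --pt "-0.04 0.1 0.2 0 0 -0.544 -1" --pt "-0.04 0.1 0.2 0 0 -0.544 -1" --pt "-0.04 0.1 0.2 0 0 -0.544 -1"

```text
time_s: 2.4
position: [0.4931, -0.2688, 0.1904]
tcp_rot: [[-1.0, 0.005, 0.0], [0.005, 1.0, -0.0], [-0.0, -0.0, -1.0]]
force: [0.5, -0.2, 0.4]
opening: 0.997
grasp_force: 0.0
```

```bash
cat >> h.py <<'E'
def wrist(name):
    from rig import read_state,capture
    s=read_state();T=np.eye(4);T[:3,:3]=s["tcp_rot"];T[:3,3]=s["position"]
    c=capture("wrist");c["world_from_camera"]=T@c["T_tool_cam"]
    pickle.dump(c,open(f"{name}.pkl","wb"));cv2.imwrite(f"pics/{name}.png",c["image"][:,:,::-1]);return s,c
E
python3 - <<'E'
from h import *
s,c=wrist("w1");print(s["position"],s["joint_positions"])
E
```

```text
[ 0.4931 -0.2688  0.1904] [ -39.9951   29.6141   94.5875   -0.0012   55.7811 -129.7121]
```

View pics/w1.png

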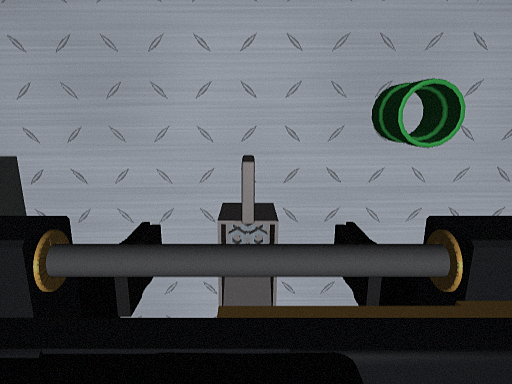

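The wrist view shows the handle's top edge running from (248,157) to (248,222), directly below the jaws and parallel to the image columns. The coupling is well clear at (430,110).

Run:
```python
from h import *
c=pickle.load(open("w1.pkl","rb"))
for p in[(248,156.5),(248.5,222),(219,221),(276,221)]: print(onz(c,p,.07 if 240<p[0]<250 else .06))
goS([.491,-.268,.0535],yaw(180))
```

```text
[ 0.4626 -0.2679  0.07  ]
[ 0.5145 -0.2677  0.07  ]
[ 0.5168 -0.2919  0.06  ]
[ 0.5171 -0.2452  0.06  ]
shift [0.0078 0.004  0.4579] turn [-0.0015  0.001  -0.0092] |rot deg| 0.4225541317985812
```

Request:
step_arm --pt "0.013 0.003 0.15 0 0 -0.009 -1" --pt "0.013 0.003 0.27 0 0 -0.009 -1" --pt "0.013 0.003 0.38 0 0 -0.009 -1" --pt "0.013 0.003 0.44 0 0 -0.009 -1" --pt "0.013 0.003 0.458 0 0 -0.009 -1" --pt "0.013 0.003 0.458 0 0 -0.009 -1"

```text
time_s: 2.95
position: [0.4889, -0.2681, 0.0526]
tcp_rot: [[-1.0, -0.0, -0.002], [-0.0, 1.0, -0.0], [0.002, -0.0, -1.0]]
force: [0.3, 0.1, -0.3]
opening: 1.0
grasp_force: 0.0
```

Request:
step_arm --pt "0 0 0 0 0 0 1" --pt "0 0 0 0 0 0 1" --pt "0 0 0 0 0 0 1" --pt "0 0 0 0 0 0 1" --pt "0 0 0 0 0 0 1" --pt "0 0 0 0 0 0 1" --pt "0 0 0 0 0 0 1" --pt "0 0 0 0 0 0 1"

```text
time_s: 3.62
position: [0.4897, -0.268, 0.0538]
tcp_rot: [[-1.0, -0.002, 0.0], [-0.002, 1.0, -0.003], [-0.0, -0.003, -1.0]]
force: [0.2, 0.4, 0.3]
opening: 0.482
grasp_force: 0.0
```

Request:
step_arm --pt "0 0 0 0 0 0 1" --pt "0 0 0 0 0 0 1" --pt "0 0 0 0 0 0 1" --pt "0 0 0 0 0 0 1" --pt "0 0 0 0 0 0 1" --pt "0 0 0 0 0 0 1" --pt "0 0 0 0 0 0 1" --pt "0 0 0 0 0 0 1"

```text
time_s: 4.28
position: [0.4897, -0.2681, 0.0536]
tcp_rot: [[-1.0, -0.002, -0.0], [-0.002, 1.0, -0.002], [0.0, -0.002, -1.0]]
force: [0.5, -0.9, -0.9]
opening: 0.113
grasp_force: 30.0
```

Request:
step_arm --pt "0 0 -0.04 0 0 0 1" --pt "0 0 -0.11 0 0 0 1" --pt "0 0.02 -0.2 0 0 0.1 1" --pt "-0.03 0.08 -0.29 0 0 0.22 1" --pt "-0.07 0.15 -0.36 0 0 0.35 1" --pt "-0.11 0.22 -0.4 0 0 0.48 1" --pt "-0.15 0.29 -0.42 0 0 0.6 1" --pt "-0.2 0.37 -0.42 0 0 0.73 1"

```text
time_s: 4.95
position: [0.5501, -0.1562, 0.1822]
tcp_rot: [[-0.838, 0.545, 0.003], [0.545, 0.838, -0.004], [-0.005, -0.002, -1.0]]
force: [0.3, -0.4, -2.1]
opening: 0.108
grasp_force: 30.0
```

Run:
```python
from h import *
from rig import read_state
s=read_state();print(s["joint_positions"],s["opening"])
goS([.624,.05,.18],yaw(110))
```

```text
[-26.9748  30.9003  93.6458  -0.1753  55.1956 -83.8342] 0.10820975146897821
shift [0.1685 0.7106 0.005 ] turn [-0.0005  0.0067  0.8213] |rot deg| 36.96028822758366
```

Request:
step_arm --pt "0.01 0.07 0 0 0 0.09 1" --pt "0.04 0.16 0 0 0 0.2 1" --pt "0.06 0.26 0 0 0 0.32 1" --pt "0.08 0.36 0 0 0 0.43 1" --pt "0.11 0.46 0 0 0 0.54 1" --pt "0.13 0.56 0 0 0 0.65 1" --pt "0.15 0.65 0 0 0 0.75 1" --pt "0.17 0.71 0 0 0 0.82 1"

```text
time_s: 5.62
position: [0.6222, 0.0529, 0.1796]
tcp_rot: [[-0.346, 0.938, 0.001], [0.938, 0.346, -0.002], [-0.002, 0.0, -1.0]]
force: [0.3, -0.5, -1.8]
opening: 0.119
grasp_force: 30.0
```

Run:
```python
from h import *
goS([.624,.13,.18],yaw(90))
L=np.array([-.123,0,-.006])
P0=R0=None
def pose(th,lip):
    R=Ro.from_euler("x",th,degrees=True).as_matrix()@yaw(90);return np.array(lip)-R@L,R
seq=[(0,(.624,.007,.186)),(40,(.624,.007,.13)),(76,(.624,.007,.1)),(110,(.624,.007,.1))]
for a,b in zip(seq,seq[1:]):
    Pa,Ra=pose(*a)
    print("from",a,Pa)
    for k in(.25,.5,.75,1):
        P,R=pose(a[0]+(b[0]-a[0])*k,np.array(a[1])+(np.array(b[1])-np.array(a[1]))*k);go(P,R,Pa,Ra)
```

```text
shift [ 0.2389  0.0948 -0.0019] turn [0.0006 0.0021 0.4502] |rot deg| 20.259566718455346
from (0, (0.624, 0.007, 0.186)) [0.624 0.13  0.18 ]
shift [-0.0028  0.     -0.0248] turn [0.     0.2222 0.    ] |rot deg| 10.0
shift [-0.0179  0.     -0.0481] turn [0.     0.4444 0.    ] |rot deg| 20.0
shift [-0.0449  0.     -0.0677] turn [0.     0.6667 0.    ] |rot deg| 29.999999999999993
shift [-0.0831  0.     -0.0816] turn [0.     0.8889 0.    ] |rot deg| 40.0
from (40, (0.624, 0.007, 0.13)) [0.624  0.1051 0.2045]
shift [-0.018   0.     -0.0452] turn [ 0.   0.2 -0. ] |rot deg| 9.000000000000005
shift [-0.046   0.     -0.0894] turn [ 0.   0.4 -0. ] |rot deg| 18.00000000000001
shift [-0.0838  0.     -0.1309] turn [ 0.   0.6 -0. ] |rot deg| 27.0
shift [-0.1308  0.     -0.1682] turn [ 0.   0.8 -0. ] |rot deg| 36.000000000000014
from (76, (0.624, 0.007, 0.1)) [0.624  0.0426 0.2179]
shift [-0.0015  0.     -0.0608] turn [ 0.      0.1889 -0.    ] |rot deg| 8.499999999999986
shift [-0.0121  0.     -0.1207] turn [ 0.      0.3778 -0.    ] |rot deg| 16.999999999999986
shift [-0.0313  0.     -0.1785] turn [ 0.      0.5667 -0.    ] |rot deg| 25.49999999999998
shift [-0.0589  0.     -0.2327] turn [ 0.      0.7556 -0.    ] |rot deg| 33.99999999999998
```

Request:
step_arm --pt "0.06 0.02 0 0 0 0.11 1" --pt "0.12 0.05 0 0 0 0.23 1" --pt "0.18 0.07 0 0 0 0.35 1" --pt "0.24 0.095 0 0 0 0.45 1" --pt "0.24 0.095 0 0 0 0.45 1"

```text
time_s: 6.03
position: [0.6225, 0.1314, 0.1792]
tcp_rot: [[-0.003, 1.0, -0.0], [1.0, 0.003, -0.0], [-0.0, -0.0, -1.0]]
force: [-1.3, 0.8, -1.5]
opening: 0.112
grasp_force: 30.0
```

Request:
step_arm --pt "0 0 -0.012 0 0.11 0 1" --pt "-0.003 0 -0.025 0 0.22 0 1" --pt "-0.009 0 -0.037 0 0.33 0 1" --pt "-0.018 0 -0.048 0 0.44 0 1" --pt "-0.03 0 -0.058 0 0.55 0 1" --pt "-0.045 0 -0.068 0 0.667 0 1" --pt "-0.063 0 -0.075 0 0.78 0 1" --pt "-0.083 0 -0.082 0 0.89 0 1"

```text
time_s: 6.7
position: [0.6234, 0.1016, 0.2045]
tcp_rot: [[-0.004, 1.0, 0.0], [0.765, 0.003, 0.644], [0.644, 0.003, -0.765]]
force: [-0.1, -0.2, -2.7]
opening: 0.112
grasp_force: 30.0
```

Run:
```python
from h import *
from rig import read_state
s=read_state();print(s["joint_positions"],s["opening"],"lip",s["position"]+s["tcp_rot"]@[-.123,0,-.006])
goS([.624,.1051,.2045],Ro.from_euler("x",40,degrees=True).as_matrix()@yaw(90))
```

```text
[-17.4027  38.0896  86.8646  39.8098  73.6992 -35.6729] 0.11212360852285179 lip [0.6239 0.0036 0.1299]
shift [0.0091 0.0022 0.0075] turn [ 0.0003 -0.0019  0.0053] |rot deg| 0.2533995507998462
```

Request:
step_arm --pt "-0.008 0 -0.022 0 0.1 0 1" --pt "-0.018 0 -0.045 0 0.2 0 1" --pt "-0.031 0 -0.067 0 0.3 0 1" --pt "-0.046 0 -0.089 0 0.4 0 1" --pt "-0.064 0 -0.11 0 0.5 0 1" --pt "-0.084 0 -0.131 0 0.6 0 1" --pt "-0.107 0 -0.15 0 0.7 0 1" --pt "-0.131 0 -0.168 0 0.8 0 1"

```text
time_s: 7.37
position: [0.6236, 0.0386, 0.2172]
tcp_rot: [[-0.003, 1.0, -0.001], [0.242, 0.002, 0.97], [0.97, 0.003, -0.242]]
force: [-0.2, 1.1, -1.1]
opening: 0.113
grasp_force: 30.0
```

Request:
step_arm --pt "0 0 -0.03 0 0.1 0 1" --pt "-0.002 0 -0.06 0 0.19 0 1" --pt "-0.006 0 -0.09 0 0.28 0 1" --pt "-0.012 0 -0.12 0 0.38 0 1" --pt "-0.021 0 -0.15 0 0.47 0 1" --pt "-0.031 0 -0.179 0 0.567 0 1" --pt "-0.044 0 -0.206 0 0.66 0 1" --pt "-0.059 0 -0.233 0 0.756 0 1"

```text
time_s: 8.03
position: [0.6237, -0.0334, 0.217]
tcp_rot: [[-0.003, 1.0, -0.002], [-0.342, 0.001, 0.94], [0.94, 0.003, 0.342]]
force: [-0.8, 0.8, -1.2]
opening: 0.107
grasp_force: 30.0
```

Request:
step_arm --pt "0 0 0 0 0 0 1" --pt "0 0 0 0 0 0 1" --pt "0 0 0 0 0 0 1" --pt "0 0 0 0 0 0 1"

```text
time_s: 8.37
position: [0.6238, -0.0318, 0.2178]
tcp_rot: [[-0.001, 1.0, -0.003], [-0.339, 0.002, 0.941], [0.941, 0.002, 0.339]]
force: [0.3, 0.5, -1.0]
opening: 0.115
grasp_force: 30.0
```

Run:
```python
from h import *
from rig import read_state,capture
s=read_state();print(s["joint_positions"],s["opening"],"lip",s["position"]+s["tcp_rot"]@[-.123,0,-.006])
a=[]
for n in("scene","side"):
    c=capture(n);x,y=(210,130) if n=="scene" else(170,80);a.append(cv2.resize(c["image"][y:y+150,x:x+133,::-1],(400,450),interpolation=cv2.INTER_CUBIC))
cv2.imwrite("pics/pour.png",np.hstack(a))
```

```text
[-34.5715  66.8369  76.6302  73.4734 126.2564 -52.7976] 0.11472687657061635 lip [0.624  0.0043 0.1   ]
```

View pics/pour.png

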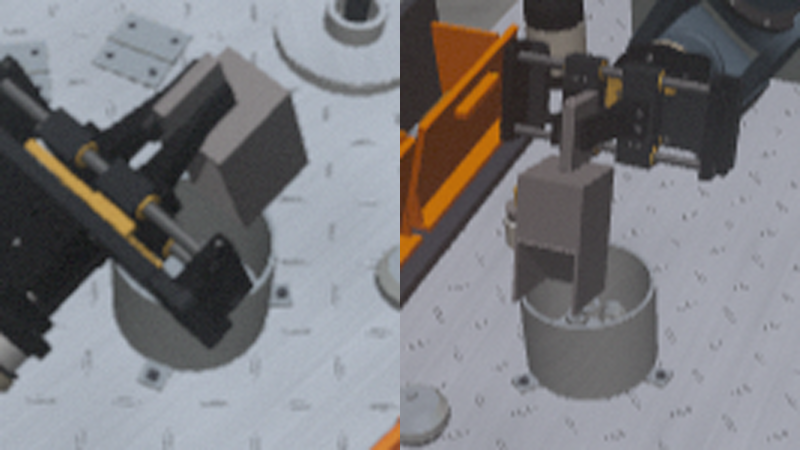

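The pour worked. The side view shows nuts in the tin near (590,312), and the cup mouth at (545,265) looks empty. Now I'll reverse the tilt.

Run:
```python
from h import *
L=np.array([-.123,0,-.006])
def pose(th,lip):
    R=Ro.from_euler("x",th,degrees=True).as_matrix()@yaw(90);return np.array(lip)-R@L,R
seq=[(110,(.624,.007,.1)),(68,(.624,.007,.11)),(28,(.624,.007,.15)),(0,(.624,.007,.19))]
for a,b in zip(seq,seq[1:]):
    Pa,Ra=pose(*a)
    print("from",a,Pa)
    for k in(.25,.5,.75,1):
        P,R=pose(a[0]+(b[0]-a[0])*k,np.array(a[1])+(np.array(b[1])-np.array(a[1]))*k);go(P,R,Pa,Ra)
```

```text
from (110, (0.624, 0.007, 0.1)) [ 0.624  -0.0294  0.2176]
shift [-0.0027 -0.      0.0772] turn [ 0.     -0.2333 -0.    ] |rot deg| 10.499999999999975
shift [-0.0187 -0.      0.1513] turn [ 0.     -0.4667 -0.    ] |rot deg| 20.999999999999975
shift [-0.0474 -0.      0.2198] turn [ 0.  -0.7 -0. ] |rot deg| 31.49999999999997
shift [-0.0874 -0.      0.2806] turn [ 0.     -0.9333 -0.    ] |rot deg| 41.99999999999996
from (68, (0.624, 0.007, 0.11)) [0.624  0.0586 0.2218]
shift [ 0.0212 -0.      0.0584] turn [ 0.     -0.2222 -0.    ] |rot deg| 10.000000000000009
shift [ 0.0302 -0.      0.114 ] turn [-0.     -0.4444 -0.    ] |rot deg| 20.00000000000001
shift [ 0.0278 -0.      0.1649] turn [-0.     -0.6667 -0.    ] |rot deg| 30.000000000000007
shift [ 0.0148 -0.      0.2089] turn [-0.     -0.8889 -0.    ] |rot deg| 40.00000000000002
from (28, (0.624, 0.007, 0.15)) [0.624  0.1184 0.2024]
shift [ 0.0102 -0.      0.0204] turn [-0.     -0.1556 -0.    ] |rot deg| 6.999999999999999
shift [ 0.0143 -0.      0.0397] turn [-0.     -0.3111 -0.    ] |rot deg| 14.000000000000004
shift [ 0.0125 -0.      0.0573] turn [-0.     -0.4667 -0.    ] |rot deg| 21.000000000000004
shift [ 0.0052 -0.      0.0724] turn [-0.     -0.6222 -0.    ] |rot deg| 27.999999999999996
```

Request:
step_arm --pt "0 0 0.04 0 -0.12 0 1" --pt "-0.003 0 0.077 0 -0.233 0 1" --pt "-0.009 0 0.115 0 -0.35 0 1" --pt "-0.019 0 0.151 0 -0.467 0 1" --pt "-0.032 0 0.186 0 -0.583 0 1" --pt "-0.047 0 0.22 0 -0.7 0 1" --pt "-0.066 0 0.251 0 -0.817 0 1" --pt "-0.087 0 0.28 0 -0.933 0 1"

```text
time_s: 9.13
position: [0.6235, 0.0562, 0.2219]
tcp_rot: [[-0.003, 1.0, -0.001], [0.381, 0.002, 0.925], [0.925, 0.003, -0.381]]
force: [0.5, 1.0, -1.1]
opening: 0.116
grasp_force: 30.0
```

Request:
step_arm --pt "0.012 0 0.03 0 -0.11 0 1" --pt "0.021 0 0.058 0 -0.222 0 1" --pt "0.027 0 0.087 0 -0.333 0 1" --pt "0.03 0 0.114 0 -0.444 0 1" --pt "0.03 0 0.14 0 -0.555 0 1" --pt "0.028 0 0.165 0 -0.667 0 1" --pt "0.022 0 0.188 0 -0.778 0 1" --pt "0.015 0 0.209 0 -0.889 0 1"

```text
time_s: 9.8
position: [0.623, 0.1163, 0.2028]
tcp_rot: [[-0.004, 1.0, 0.001], [0.885, 0.003, 0.465], [0.465, 0.002, -0.885]]
force: [-0.8, 1.3, -1.0]
opening: 0.112
grasp_force: 30.0
```

Request:
step_arm --pt "0.007 0 0.013 0 -0.1 0 1" --pt "0.012 0 0.027 0 -0.21 0 1" --pt "0.014 0 0.04 0 -0.311 0 1" --pt "0.013 0 0.052 0 -0.41 0 1" --pt "0.01 0 0.063 0 -0.52 0 1" --pt "0.005 0 0.072 0 -0.622 0 1" --pt "0.005 0 0.072 0 -0.622 0 1"

```text
time_s: 10.38
position: [0.6221, 0.1304, 0.1836]
tcp_rot: [[-0.007, 1.0, -0.0], [1.0, 0.007, -0.001], [-0.001, -0.0, -1.0]]
force: [0.2, 0.8, -1.1]
opening: 0.113
grasp_force: 30.0
```

Run:
```python
from h import *
goS([.55,-.13,.19],yaw(130))
```

```text
shift [-0.8664 -0.246  -0.02  ] turn [-0.0009  0.0017 -0.8803] |rot deg| 39.6158235922751
```

Request:
step_arm --pt "-0.1 -0.03 -0.02 0 0 -0.1 1" --pt "-0.22 -0.06 -0.02 0 0 -0.22 1" --pt "-0.34 -0.1 -0.02 0 0 -0.34 1" --pt "-0.46 -0.13 -0.02 0 0 -0.46 1" --pt "-0.58 -0.16 -0.02 0 0 -0.58 1" --pt "-0.69 -0.2 -0.02 0 0 -0.69 1" --pt "-0.79 -0.225 -0.02 0 0 -0.79 1" --pt "-0.866 -0.246 -0.02 0 0 -0.88 1"

```text
time_s: 11.05
position: [0.5488, -0.1354, 0.1899]
tcp_rot: [[-0.64, 0.768, 0.001], [0.768, 0.64, 0.0], [-0.0, 0.001, -1.0]]
force: [-0.3, 0.1, -1.3]
opening: 0.114
grasp_force: 30.0
```

Run:
```python
from h import *
goS([.49,-.268,.15],yaw(174))
```

```text
shift [-0.2141 -0.4337  0.1328] turn [ 0.001   0.0007 -0.9818] |rot deg| 44.180128785196274
```

Request:
step_arm --pt "-0.03 -0.06 0.01 0 0 -0.13 1" --pt "-0.06 -0.12 0.03 0 0 -0.26 1" --pt "-0.09 -0.19 0.05 0 0 -0.4 1" --pt "-0.12 -0.25 0.07 0 0 -0.54 1" --pt "-0.15 -0.31 0.09 0 0 -0.67 1" --pt "-0.18 -0.37 0.11 0 0 -0.8 1" --pt "-0.21 -0.43 0.13 0 0 -0.91 1" --pt "-0.214 -0.434 0.133 0 0 -0.98 1"

```text
time_s: 11.72
position: [0.4891, -0.2684, 0.1492]
tcp_rot: [[-0.994, 0.107, 0.0], [0.107, 0.994, -0.0], [-0.0, -0.0, -1.0]]
force: [0.9, 0.3, -1.4]
opening: 0.115
grasp_force: 30.0
```

Run:
```python
from h import *
goS([.49,-.268,.055],yaw(180))
```

```text
shift [-0.0027  0.0015  0.3141] turn [-0.0003  0.0002 -0.1368] |rot deg| 6.156041252910456
```

Request:
step_arm --pt "0 0 0.07 0 0 -0.07 1" --pt "0 0 0.15 0 0 -0.137 1" --pt "0 0 0.22 0 0 -0.137 1" --pt "0 0 0.27 0 0 -0.137 1" --pt "0 0 0.3 0 0 -0.137 1" --pt "0 0 0.31 0 0 -0.137 1" --pt "0 0 0.317 0 0 -0.137 1" --pt "0 0 0.317 0 0 -0.137 1"

```text
time_s: 12.38
position: [0.4912, -0.2658, 0.0549]
tcp_rot: [[-1.0, 0.001, 0.001], [0.001, 1.0, -0.001], [-0.001, -0.001, -1.0]]
force: [-0.9, 1.6, -1.2]
opening: 0.111
grasp_force: 30.0
```

Request:
step_arm --pt "0 0 0 0 0 0 -1" --pt "0 0 0 0 0 0 -1" --pt "0 0 0 0 0 0 -1" --pt "0 0 0 0 0 0 -1" --pt "0 0 0 0 0 0 -1" --pt "0 0 0 0 0 0 -1" --pt "0 0 0 0 0 0 -1"

```text
time_s: 12.97
position: [0.491, -0.2654, 0.0544]
tcp_rot: [[-1.0, 0.0, 0.0], [0.0, 1.0, -0.001], [-0.0, -0.001, -1.0]]
force: [-0.2, 0.1, 0.6]
opening: 0.555
grasp_force: 0.0
```

Request:
step_arm --pt "0 0 -0.05 0 0 0 -1" --pt "0 0 -0.15 0 0 0 -1" --pt "0 0 -0.28 0 0 0 -1" --pt "0 0 -0.4 0 0 0 -1" --pt "0 0 -0.53 0 0 0 -1" --pt "0 0 -0.6 0 0 0 -1"

```text
time_s: 13.47
position: [0.4923, -0.2662, 0.2387]
tcp_rot: [[-1.0, -0.0, 0.005], [-0.0, 1.0, -0.005], [-0.005, -0.005, -1.0]]
force: [-0.0, -0.2, -0.1]
opening: 0.974
grasp_force: 0.0
```

Run:
```python
from h import *
from rig import read_state
print(read_state()["joint_positions"])
goS([.56,-.03,.27],yaw(137))
```

```text
[ -39.8221   25.6652   92.4072   -0.0435   61.5301 -129.8034]
shift [-0.2263  0.7867 -0.107 ] turn [-0.0037  0.0083  0.9556] |rot deg| 43.00368004891004
```

Run:
```python
from h import *
goS([.6,-.09,.27],yaw(137))
go([.624,-.09,.27],yaw(94),[.6,-.09,.27],yaw(137))
```

```text
shift [-0.3597  0.5867 -0.1054] turn [-0.0037  0.0083  0.9556] |rot deg| 43.00368004891004
shift [-0.0585  0.0546  0.    ] turn [0.     0.     0.9556] |rot deg| 42.99999999999999
```

Request:
step_arm --pt "-0.36 0.587 -0.105 0 0.008 0.956 -1" --pt "-0.36 0.587 -0.105 0 0.008 0.956 -1" --pt "-0.36 0.587 -0.105 0 0.008 0.956 -1" --pt "-0.36 0.587 -0.105 0 0.008 0.956 -1" --pt "-0.36 0.587 -0.105 0 0.008 0.956 -1" --pt "-0.36 0.587 -0.105 0 0.008 0.956 -1" --pt "-0.36 0.587 -0.105 0 0.008 0.956 -1"

```text
time_s: 14.05
position: [0.601, -0.0852, 0.2664]
tcp_rot: [[-0.731, 0.683, -0.003], [0.683, 0.731, 0.002], [0.004, -0.0, -1.0]]
force: [0.1, -0.5, 0.2]
opening: 0.998
grasp_force: 0.0
```

Request:
step_arm --pt "-0.06 0.055 0 0 0 0.956 -1" --pt "-0.06 0.055 0 0 0 0.956 -1" --pt "-0.06 0.055 0 0 0 0.956 -1" --pt "-0.06 0.055 0 0 0 0.956 -1" --pt "-0.06 0.055 0 0 0 0.956 -1" --pt "-0.06 0.055 0 0 0 0.956 -1" --pt "-0.06 0.055 0 0 0 0.956 -1" --pt "-0.06 0.055 0 0 0 0.956 -1"

```text
time_s: 14.72
position: [0.6232, -0.0893, 0.2653]
tcp_rot: [[-0.072, 0.997, -0.006], [0.997, 0.072, 0.002], [0.002, -0.006, -1.0]]
force: [-0.1, -0.5, -0.6]
opening: 1.0
grasp_force: 0.0
```

Run:
```python
from h import *
from rig import read_state
s,c=wrist("w2");print(s["position"])
# go from here to look at lids
R=Ro.from_matrix(s["tcp_rot"]).as_matrix()
goS([.51,.17,.26],yaw(70))
```

```text
[ 0.6232 -0.0893  0.2653]
shift [ 0.8892 -0.3143  0.0216] turn [-0.008  -0.0008  0.5361] |rot deg| 24.125451234365478
```

View pics/w2.png

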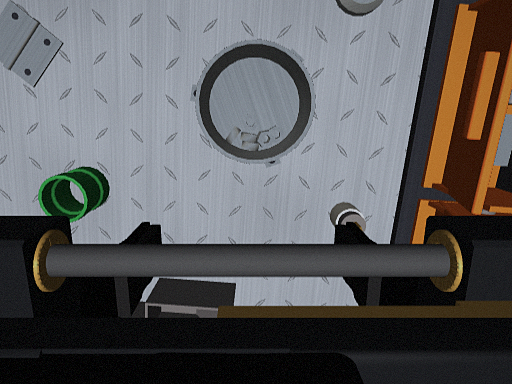

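The wrist view shows the tin with its rim centred near (257,100) and a pile of nuts on its floor near (255,135). The cup stands lower left. I'll fit the rim and enlarge the nuts.

Run:
```python
from h import *
c=pickle.load(open("w2.pkl","rb"));im=c["image"]
g=cv2.GaussianBlur(cv2.cvtColor(im,cv2.COLOR_RGB2GRAY),(3,3),0)
m=((g<90)*255).astype(np.uint8)[20:185,170:345]
cs,_=cv2.findContours(m,cv2.RETR_EXTERNAL,cv2.CHAIN_APPROX_NONE)
k=max(cs,key=cv2.contourArea);k=cv2.convexHull(k)+np.array([170,20])
pts=np.array([onz(c,p[0],.08)[:2] for p in k])
A=np.c_[2*pts,np.ones(len(pts))];x=np.linalg.lstsq(A,(pts**2).sum(1),rcond=None)[0]
r=np.sqrt(x[2]+x[0]**2+x[1]**2);print("tin",x[:2],"r",r,"resid",np.abs(np.hypot(*(pts-x[:2]).T)-r).max(),len(k),"wh",cv2.boundingRect(k))
cr=im[95:165,210:305,::-1];cv2.imwrite("pics/nuts.png",cv2.convertScaleAbs(cv2.resize(cr,None,fx=6,fy=6,interpolation=cv2.INTER_CUBIC),alpha=1.5,beta=-60))
```

```text
tin [ 0.6237 -0.018 ] r 0.05080145350660805 resid 0.00032337265092666906 49 wh (199, 44, 112, 115)
```

View pics/nuts.png

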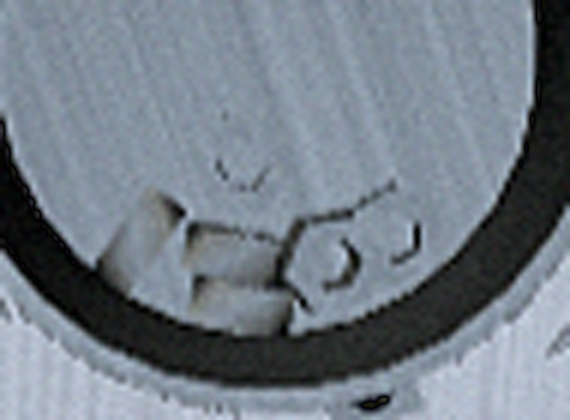

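Request:
step_arm --pt "0.89 -0.31 0.02 0 0 0.53 -1" --pt "0.89 -0.31 0.02 0 0 0.53 -1" --pt "0.89 -0.31 0.02 0 0 0.53 -1" --pt "0.89 -0.31 0.02 0 0 0.53 -1" --pt "0.89 -0.31 0.02 0 0 0.53 -1" --pt "0.89 -0.31 0.02 0 0 0.53 -1" --pt "0.89 -0.31 0.02 0 0 0.53 -1" --pt "0.89 -0.31 0.02 0 0 0.53 -1"

```text
time_s: 15.43
position: [0.5084, 0.1756, 0.2604]
tcp_rot: [[0.333, 0.943, -0.009], [0.943, -0.333, 0.004], [0.0, -0.01, -1.0]]
force: [-0.3, 0.2, 0.5]
opening: 0.999
grasp_force: 0.0
```

The crop shows six nuts: three on edge at lower left, and three lying flat with their holes near (240,170), (340,265) and (405,240). The tin centre is (0.6237, −0.0180), and the fitted radius of 50.8 mm agrees with the given 51. Now the lids.

Run:
```python
from h import *
s,c=wrist("w3");print(s["position"],s["joint_positions"]);print(proj(c,[.5285,.2615,.067]))
```

```text
[0.5084 0.1756 0.2604] [ 7.0023 22.76   93.4817  0.3018 64.2416 26.2959]
[239.0769  84.6375]
```

View pics/w3.png

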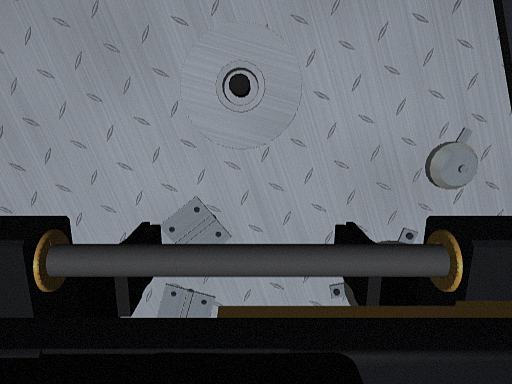

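The wrist view shows the knob as a dark disc at (240,85) inside the collar, with the lid's edge round it. The bell is at (452,165).

Run:
```python
from h import *
c=pickle.load(open("w3.pkl","rb"));g=cv2.cvtColor(c["image"],cv2.COLOR_RGB2GRAY)
m=np.zeros_like(g);m[70:100,225:255]=(g[70:100,225:255]<45)*255
n,l,st,ce=cv2.connectedComponentsWithStats(m);i=1+np.argmax(st[1:,4]);print(st[i],ce[i])
# outer lid collar circle: use projected prediction vs blob
print("knob top",onz(c,ce[i],.067))
goS(np.append(onz(c,ce[i],.067)[:2],.10),yaw(70))
```

```text
[229  74  21  23 392] [239.3571  84.9056]
knob top [0.5287 0.2612 0.067 ]
shift [ 0.2971 -0.0366  0.5354] turn [-0.0086  0.001   0.0116] |rot deg| 0.6492555322922576
```

Request:
step_arm --pt "0.1 -0.012 0.1 -0.009 0 0.01 -1" --pt "0.2 -0.025 0.22 -0.009 0 0.01 -1" --pt "0.297 -0.037 0.34 -0.009 0 0.01 -1" --pt "0.297 -0.037 0.44 -0.009 0 0.01 -1" --pt "0.297 -0.037 0.5 -0.009 0 0.01 -1" --pt "0.297 -0.037 0.5 -0.009 0 0.01 -1"

```text
time_s: 15.98
position: [0.529, 0.2569, 0.1057]
tcp_rot: [[0.346, 0.938, -0.008], [0.938, -0.346, -0.004], [-0.007, -0.006, -1.0]]
force: [-0.7, -0.4, -0.4]
opening: 0.999
grasp_force: 0.0
```

Run:
```python
from h import *
goS([.5287,.2612,.067],yaw(70))
```

```text
shift [ 0.0138 -0.0052  0.129 ] turn [-0.0079  0.0084 -0.0059] |rot deg| 0.5825971098348246
```

Request:
step_arm --pt "0.013 -0.005 0.05 -0.007 0.007 0 -1" --pt "0.013 -0.005 0.1 -0.007 0.007 0 -1" --pt "0.013 -0.005 0.125 -0.007 0.007 0 -1" --pt "0.013 -0.005 0.129 -0.007 0.007 0 -1" --pt "0.013 -0.005 0.129 -0.007 0.007 0 -1" --pt "0.013 -0.005 0.129 -0.007 0.007 0 -1"

```text
time_s: 16.48
position: [0.5324, 0.2622, 0.073]
tcp_rot: [[0.348, 0.937, 0.01], [0.937, -0.348, 0.003], [0.006, 0.009, -1.0]]
force: [0.2, -0.4, -0.0]
opening: 0.996
grasp_force: 0.0
```

Request:
step_arm --pt "0 0 0 0 0 0 1" --pt "0 0 0 0 0 0 1" --pt "0 0 0 0 0 0 1" --pt "0 0 0 0 0 0 1" --pt "0 0 0 0 0 0 1" --pt "0 0 0 0 0 0 1" --pt "0 0 0 0 0 0 1" --pt "0 0 0 0 0 0 1"

```text
time_s: 17.15
position: [0.5312, 0.2625, 0.0718]
tcp_rot: [[0.348, 0.938, 0.008], [0.938, -0.348, 0.002], [0.005, 0.007, -1.0]]
force: [0.4, 0.0, 0.5]
opening: 0.48
grasp_force: 0.0
```

Request:
step_arm --pt "0 0 0 0 0 0 1" --pt "0 0 0 0 0 0 1" --pt "0 0 0 0 0 0 1" --pt "0 0 0 0 0 0 1" --pt "0 0 0 0 0 0 1" --pt "0 0 0 0 0 0 1" --pt "0 0 0 0 0 0 1" --pt "0 0 0 0 0 0 1"

```text
time_s: 17.82
position: [0.5303, 0.2626, 0.0717]
tcp_rot: [[0.348, 0.938, 0.006], [0.938, -0.348, 0.002], [0.004, 0.005, -1.0]]
force: [-2.7, 1.2, 1.2]
opening: 0.22
grasp_force: 30.0
```

Request:
step_arm --pt "0 0 -0.02 0 0 0 1" --pt "0 0 -0.07 0 0 0 1" --pt "0 0 -0.14 0 0 0 1" --pt "0 0 -0.22 0 0 0 1" --pt "0 0 -0.3 0 0 0 1" --pt "0 0 -0.36 0 0 0 1" --pt "0 0 -0.4 0 0 0 1" --pt "0 0 -0.42 0 0 0 1"

```text
time_s: 18.48
position: [0.532, 0.2621, 0.1999]
tcp_rot: [[0.348, 0.938, 0.013], [0.938, -0.348, 0.003], [0.007, 0.012, -1.0]]
force: [-0.1, 0.8, -4.3]
opening: 0.223
grasp_force: 30.0
```

Request:
step_arm --pt "-0.02 0.016 0 0 0 0 1" --pt "-0.06 0.05 0 0 0 0 1" --pt "-0.12 0.1 0 0 0 0 1" --pt "-0.19 0.155 0 0 0 0 1" --pt "-0.26 0.21 0 0 0 0 1" --pt "-0.32 0.26 0 0 0 0 1" --pt "-0.36 0.29 0 0 0 0 1" --pt "-0.38 0.31 0 0 0 0 1"

```text
time_s: 19.15
position: [0.5779, 0.1199, 0.1964]
tcp_rot: [[0.35, 0.937, 0.006], [0.937, -0.35, 0.001], [0.003, 0.005, -1.0]]
force: [0.0, 0.2, -4.5]
opening: 0.221
grasp_force: 30.0
```

Request:
step_arm --pt "-0.02 0.016 0 0 0 0 1" --pt "-0.06 0.05 0 0 0 0 1" --pt "-0.12 0.1 0 0 0 0 1" --pt "-0.19 0.155 0 0 0 0 1" --pt "-0.26 0.21 0 0 0 0 1" --pt "-0.32 0.26 0 0 0 0 1" --pt "-0.36 0.29 0 0 0 0 1" --pt "-0.383 0.308 0 0 0 0 1"

```text
time_s: 19.82
position: [0.6248, -0.0184, 0.1974]
tcp_rot: [[0.349, 0.937, 0.008], [0.937, -0.349, 0.002], [0.004, 0.006, -1.0]]
force: [-0.2, 0.1, -4.3]
opening: 0.219
grasp_force: 30.0
```

Run:
```python
from h import *
from rig import read_state,capture
s=read_state();print(s["position"],s["tcp_rot"],s["joint_positions"])
c=capture("scene");cv2.imwrite("pics/sc.png",c["image"][:,:,::-1]);d=capture("side");cv2.imwrite("pics/sd.png",d["image"][:,:,::-1])
pickle.dump((c,d),open("held.pkl","wb"))
a=cv2.resize(c["image"][110:260,210:343,::-1],(400,450),interpolation=cv2.INTER_CUBIC);b=cv2.resize(d["image"][90:240,170:303,::-1],(400,450),interpolation=cv2.INTER_CUBIC)
cv2.imwrite("pics/held.png",np.hstack([a,b]))
```

```text
[ 0.6248 -0.0184  0.1974] [[ 0.3488  0.9372  0.0076]
 [ 0.9372 -0.3488  0.002 ]
 [ 0.0045  0.0064 -1.    ]] [-12.0085  33.3749  85.1701   0.2286  61.0551   8.296 ]
```

View pics/held.png

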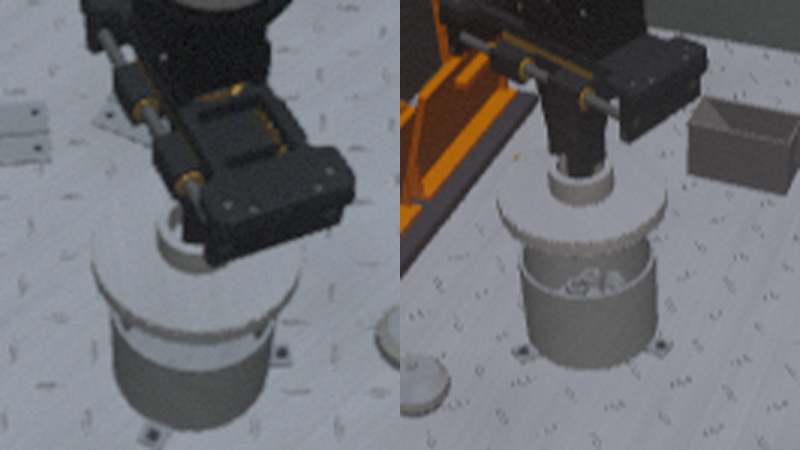

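The lids hang level and still nested over the tin (scene view (195,270), side view (582,200)), with the nuts in the tin. Lowering slowly while watching the force.

Request:
step_arm --pt "0.006 -0.004 0.02 0 0 0 1" --pt "0.006 -0.004 0.05 0 0 0 1" --pt "0.006 -0.004 0.08 0 0 0 1" --pt "0.006 -0.004 0.11 0 0 0 1" --pt "0.006 -0.004 0.13 0 0 0 1" --pt "0.006 -0.004 0.14 0 0 0 1" --pt "0.006 -0.004 0.14 0 0 0 1" --pt "0.006 -0.004 0.14 0 0 0 1"

```text
time_s: 20.58
position: [0.6243, -0.0146, 0.1557]
tcp_rot: [[0.348, 0.938, 0.008], [0.938, -0.348, 0.002], [0.005, 0.006, -1.0]]
force: [-0.8, -1.0, -3.2]
opening: 0.223
grasp_force: 30.0
```

Request:
step_arm --pt "-0.005 0.001 0.005 0 0 0 1" --pt "-0.005 0.001 0.01 0 0 0 1" --pt "-0.005 0.001 0.015 0 0 0 1" --pt "-0.005 0.001 0.02 0 0 0 1" --pt "-0.005 0.001 0.024 0 0 0 1" --pt "-0.005 0.001 0.024 0 0 0 1"

```text
time_s: 21.08
position: [0.6239, -0.0161, 0.1485]
tcp_rot: [[0.348, 0.938, 0.007], [0.938, -0.348, 0.002], [0.005, 0.006, -1.0]]
force: [-0.1, 0.0, -3.8]
opening: 0.219
grasp_force: 30.0
```

Request:
step_arm --pt "0 0 0.005 0 0 0 1" --pt "0 0 0.01 0 0 0 1" --pt "0 0 0.015 0 0 0 1" --pt "0 0 0.019 0 0 0 1" --pt "0 0 0.019 0 0 0 1"

```text
time_s: 21.5
position: [0.6239, -0.0161, 0.1427]
tcp_rot: [[0.348, 0.938, 0.007], [0.938, -0.348, 0.002], [0.005, 0.006, -1.0]]
force: [-0.7, 0.5, -3.9]
opening: 0.218
grasp_force: 30.0
```

Request:
step_arm --pt "0 0 0.003 0 0 0 1" --pt "0 0 0.005 0 0 0 1" --pt "0 0 0.007 0 0 0 1" --pt "0 0 0.007 0 0 0 1"

```text
time_s: 21.83
position: [0.6245, -0.0162, 0.1417]
tcp_rot: [[0.348, 0.938, 0.009], [0.938, -0.348, 0.002], [0.005, 0.008, -1.0]]
force: [-1.2, 0.6, 1.0]
opening: 0.222
grasp_force: 30.0
```

Contact came exactly at the expected height, so the lids are seated. Releasing.

Request:
step_arm --pt "0 0 0 0 0 0 0.3" --pt "0 0 0 0 0 0 0.3" --pt "0 0 0 0 0 0 0.3" --pt "0 0 0 0 0 0 0" --pt "0 0 0 0 0 0 -1" --pt "0 0 0 0 0 0 -1" --pt "0 0 0 0 0 0 -1" --pt "0 0 0 0 0 0 -1"

```text
time_s: 22.5
position: [0.6242, -0.0161, 0.1409]
tcp_rot: [[0.348, 0.938, 0.008], [0.938, -0.348, 0.002], [0.005, 0.007, -1.0]]
force: [-0.3, -0.2, 0.1]
opening: 0.645
grasp_force: 0.0
```

Request:
step_arm --pt "0 0 -0.03 0 0 0 -1" --pt "0 0 -0.1 0 0 0 -1" --pt "0 0 -0.2 0 0 0 -1" --pt "0 0 -0.3 0 0 0 -1" --pt "0 0 -0.4 0 0 0 -1" --pt "0 0 -0.4 0 0 0 -1" --pt "0 0 -0.4 0 0 0 -1" --pt "0 0 -0.4 0 0 0 -1"

```text
time_s: 23.17
position: [0.6228, -0.0163, 0.2611]
tcp_rot: [[0.348, 0.938, 0.008], [0.938, -0.348, 0.002], [0.005, 0.006, -1.0]]
force: [-0.5, -0.5, -0.8]
opening: 0.996
grasp_force: 0.0
```

Run:
```python
from h import *
goS([.5975,-.087,.31],yaw(70))
```

```text
shift [-0.2494  0.0041 -0.1642] turn [ 0.0082 -0.006  -0.0078] |rot deg| 0.5756254816114481
```

Request:
step_arm --pt "-0.25 0 -0.16 0.008 -0.006 0 -1" --pt "-0.25 0 -0.16 0.008 -0.006 0 -1" --pt "-0.25 0 -0.16 0.008 -0.006 0 -1" --pt "-0.25 0 -0.16 0.008 -0.006 0 -1" --pt "-0.25 0 -0.16 0.008 -0.006 0 -1" --pt "-0.25 0 -0.16 0.008 -0.006 0 -1" --pt "-0.25 0 -0.16 0.008 -0.006 0 -1"

```text
time_s: 23.75
position: [0.5962, -0.0854, 0.3069]
tcp_rot: [[0.347, 0.938, -0.003], [0.938, -0.347, 0.002], [0.0, -0.003, -1.0]]
force: [0.1, -0.4, -0.4]
opening: 0.996
grasp_force: 0.0
```

Run:
```python
from h import *
s,c=wrist("w4");print(s["position"])
g=cv2.cvtColor(c["image"],cv2.COLOR_RGB2GRAY)
p=proj(c,[.6237,-.018,.137]);print("pred knob",p);x0,y0=p.round().astype(int)
m=np.zeros_like(g);w=22;m[y0-w:y0+w,x0-w:x0+w]=(g[y0-w:y0+w,x0-w:x0+w]<45)*255
n,l,st,ce=cv2.connectedComponentsWithStats(m);i=1+np.argmax(st[1:,4]);print(st[i],ce[i],"knob",onz(c,ce[i],.137))
# collar outer & hole & lid rim: expected px circles
q=proj(c,[.6237,-.018,.109]);print("pred collar",q,"radius px",np.linalg.norm(proj(c,[.6487,-.018,.109])-q),np.linalg.norm(proj(c,[.6417,-.018,.109])-q))
# radial brightness profile about predicted collar centre, edges per direction
b=cv2.GaussianBlur(g,(3,3),0).astype(float)
for a in range(0,360,30):
    print(a,[int(b[int(round(q[1]+r*np.sin(np.radians(a)))),int(round(q[0]+r*np.cos(np.radians(a))))]) for r in range(8,44,2)])
```

```text
[ 0.5962 -0.0854  0.3069]
pred knob [250.8315 100.8014]
[240  89  23  23 396] [251.0177  99.9495] knob [ 0.6241 -0.0174  0.137 ]
pred collar [250.6338 101.5352] radius px 26.825251924600295 19.278311964573152
0 [28, 16, 125, 148, 147, 84, 140, 152, 153, 129, 146, 147, 145, 145, 145, 147, 145, 148]
30 [25, 24, 138, 148, 149, 104, 149, 151, 154, 127, 147, 147, 148, 148, 149, 151, 151, 148]
60 [25, 51, 146, 144, 145, 105, 144, 150, 153, 130, 149, 149, 146, 143, 143, 142, 143, 145]
90 [22, 91, 147, 147, 148, 115, 142, 148, 144, 130, 148, 149, 149, 148, 148, 148, 148, 147]
120 [28, 61, 150, 148, 149, 121, 139, 146, 144, 134, 147, 148, 151, 151, 150, 151, 149, 151]
150 [23, 93, 149, 148, 156, 85, 147, 145, 141, 140, 153, 152, 149, 152, 153, 150, 148, 153]
180 [29, 26, 132, 146, 154, 96, 124, 142, 143, 128, 150, 150, 150, 151, 150, 151, 152, 155]
210 [32, 21, 115, 150, 148, 95, 108, 143, 143, 136, 145, 150, 149, 149, 150, 152, 153, 153]
240 [31, 28, 55, 150, 145, 131, 77, 145, 141, 138, 137, 153, 151, 150, 150, 151, 146, 146]
270 [30, 30, 25, 106, 146, 141, 59, 122, 144, 145, 130, 143, 144, 150, 145, 148, 143, 146]
300 [29, 30, 30, 146, 151, 112, 76, 146, 146, 147, 131, 147, 145, 150, 148, 150, 143, 147]
330 [29, 28, 36, 145, 146, 124, 92, 151, 151, 146, 135, 149, 146, 147, 148, 148, 147, 148]
```

The inner lid is centred within 1 mm of the tin. The collar is centred near (0.624, −0.017). Going in for the collar.

Request:
step_arm --pt "0.08 0.003 0.06 0 0 0 -1" --pt "0.17 0.006 0.15 0 0 0 -1" --pt "0.246 0.008 0.25 0 0 0 -1" --pt "0.246 0.008 0.34 0 0 0 -1" --pt "0.246 0.008 0.4 0 0 0 -1" --pt "0.246 0.008 0.4 0 0 0 -1" --pt "0.246 0.008 0.4 0 0 0 -1" --pt "0.246 0.008 0.4 0 0 0 -1"

```text
time_s: 24.47
position: [0.6256, -0.0183, 0.1894]
tcp_rot: [[0.347, 0.938, 0.002], [0.938, -0.347, -0.0], [0.0, 0.002, -1.0]]
force: [0.2, 0.5, 0.6]
opening: 1.001
grasp_force: 0.0
```

Run:
```python
from h import *
goS([.624,-.017,.116],yaw(70))
```

```text
shift [ 0.0022 -0.0069  0.2448] turn [ 0.0026 -0.0005 -0.0072] |rot deg| 0.34695966890054497
```

Request:
step_arm --pt "0.002 -0.006 0.05 0 0 0 -1" --pt "0.002 -0.006 0.1 0 0 0 -1" --pt "0.002 -0.006 0.15 0 0 0 -1" --pt "0.002 -0.006 0.19 0 0 0 -1" --pt "0.002 -0.006 0.22 0 0 0 -1" --pt "0.002 -0.006 0.23 0 0 0 -1" --pt "0.002 -0.006 0.23 0 0 0 -1" --pt "0.002 -0.006 0.23 0 0 0 -1"

```text
time_s: 25.13
position: [0.6239, -0.0174, 0.1202]
tcp_rot: [[0.348, 0.938, 0.002], [0.938, -0.348, -0.0], [0.0, 0.002, -1.0]]
force: [0.6, 0.5, 0.1]
opening: 1.006
grasp_force: 0.0
```

Request:
step_arm --pt "0 0 0.007 0 0 0 -1" --pt "0 0 0.014 0 0 0 -1" --pt "0 0 0.014 0 0 0 -1" --pt "0 0 0.014 0 0 0 1" --pt "0 0 0.014 0 0 0 1" --pt "0 0 0.014 0 0 0 1" --pt "0 0 0.014 0 0 0 1" --pt "0 0 0.014 0 0 0 1"

```text
time_s: 25.8
position: [0.6233, -0.0173, 0.1155]
tcp_rot: [[0.348, 0.938, 0.001], [0.938, -0.348, -0.0], [0.0, 0.001, -1.0]]
force: [0.4, 0.3, -0.6]
opening: 0.709
grasp_force: 0.0
```

Request:
step_arm --pt "0 0 0 0 0 0 1" --pt "0 0 0 0 0 0 1" --pt "0 0 0 0 0 0 1" --pt "0 0 0 0 0 0 1" --pt "0 0 0 0 0 0 1" --pt "0 0 0 0 0 0 1"

```text
time_s: 26.3
position: [0.6234, -0.0173, 0.1154]
tcp_rot: [[0.348, 0.938, 0.001], [0.938, -0.348, -0.0], [0.0, 0.001, -1.0]]
force: [-0.6, 0.0, 0.5]
opening: 0.561
grasp_force: 30.0
```

Request:
step_arm --pt "0 0 -0.005 0 0 0 1" --pt "0 0 -0.015 0 0 0 1" --pt "0 0 -0.03 0 0 0 1" --pt "0 0 -0.05 0 0 0 1" --pt "0 0 -0.08 0 0 0 1" --pt "0 0 -0.11 0 0 0 1" --pt "0 0 -0.14 0 0 0 1" --pt "0 0 -0.17 0 0 0 1"

```text
time_s: 26.97
position: [0.6235, -0.0173, 0.1679]
tcp_rot: [[0.348, 0.938, 0.001], [0.938, -0.348, -0.0], [0.0, 0.001, -1.0]]
force: [0.8, 0.3, -1.1]
opening: 0.561
grasp_force: 30.0
```

Request:
step_arm --pt "0 0 -0.03 0 0 0 1" --pt "0 0 -0.06 0 0 0 1" --pt "0 0 -0.09 0 0 0 1" --pt "0 0 -0.115 0 0 0 1" --pt "0 0 -0.13 0 0 0 1" --pt "0 0 -0.13 0 0 0 1" --pt "0 0 -0.13 0 0 0 1" --pt "0 0 -0.13 0 0 0 1"

```text
time_s: 27.63
position: [0.6228, -0.0172, 0.2049]
tcp_rot: [[0.348, 0.938, -0.001], [0.938, -0.348, 0.0], [-0.0, -0.001, -1.0]]
force: [0.3, 0.5, -2.0]
opening: 0.56
grasp_force: 30.0
```

Request:
step_arm --pt "0 0 0 0 0 0 1" --pt "0 0 0 0 0 0 1" --pt "0 0 0 0 0 0 1" --pt "0 0 0 0 0 0 1" --pt "0 0 0 0 0 0 1" --pt "0 0 0 0 0 0 1"

```text
time_s: 28.13
position: [0.6232, -0.0173, 0.2053]
tcp_rot: [[0.348, 0.938, 0.0], [0.938, -0.348, -0.0], [0.0, 0.0, -1.0]]
force: [0.6, -0.1, -2.5]
opening: 0.558
grasp_force: 30.0
```

Run:
```python
from h import *
from rig import *
s=read_state();print(s["position"],s["tcp_rot"][:,2],s["force"],s["opening"],s["grasp_force"],np.abs(s["qvel"]).max())
d=capture("side")
# knob of the inner lid must be visible dark at its seated place below held lid
im=d["image"];g=cv2.cvtColor(im,cv2.COLOR_RGB2GRAY)
x,y=proj(d,[.6237,-.018,.12]).round().astype(int);print("knob px",x,y);print(g[y-16:y+20:4,x-16:x+20:4])
```

```text
[ 0.6232 -0.0173  0.2053] [ 0.0003 -0.     -1.    ] [ 0.5886 -0.0644 -2.5129] 0.5576168347916511 29.999547475017607 0.08416548652179369
knob px 231 160
[[143 129  94 105 103  43  45 148 147]
 [143 145 144 146 149 147 147 147 148]
 [144 144 144 145 147 148 149 148 148]
 [145 145 143 144 144 149 150 132 114]
 [101 111 117 118 116 116 113 107 131]
 [139 139 130  83  94  88 146 146 149]
 [138 140 143  64  50  63 144 147 148]
 [140 142 141  87  53  59 147 147 148]
 [140 141 138 141 142 144 146 150 146]]
```

The knob stands at its seated place below the held outer lid. It shows dark at about (231,172), under the skirt edge at row 160. The held load is that of one lid and the lid is level, about 90 mm up. Handing in.

```bash
python3 -c "
from rig import *
print(hand_in())"
```

```text
the job is handed in; nothing more can be done
None
```

I handed the job in at about 28 s, with no verdict returned: six nuts are in the tin, the empty cup is upright on the table, the inner lid is seated, and the outer lid is held level about 9 cm above where it sat.

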